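# Lock the sleeve clamp with its T-toggle pin

## Task

Take the red-handled T-toggle pin from its black stand and lock the sleeve clamp's strap with it: pass its cross-head down through the narrow slot in the clamp's steel cap, press on against the hidden spring until the head is below the catch (how deep differs each time: feel for it), and turn it a quarter turn clockwise, seen from above. Then ease off so that the spring lifts the head into its notches, and leave the pin standing there, locked. Be gentle: never push on the clamp with more than 30 N, and leave the tin, gauge, carton and tape roll where they are.

Things in the scene. Friction and masses are not known exactly. Their poses are not given: they have to be found in the camera images.
- toggle_grip (a point): centre of the T-toggle pin's red grip, an upright bar 46 mm long (x), 14 mm thick (y), 34 mm high (z up); pinch it across the 14 mm. Below it a 10 mm round steel stem, with a 16 mm collar close under the grip, and at the foot a cross-head lying the same way as the grip. Pin 96 mm tall, about 0.1 kg, the same when turned half round
- toggle_foot (a point): centre of the underside of the pin's steel cross-head, 79 mm below the grip centre, same axes. The head is 32 mm long (x), 10 mm wide (y), 10 mm high, its lowest 3 mm reduced to 29 x 7 mm; the collar's underside is 58 mm above the foot
- stand_slot (a point): centre of the slot's mouth in the top of the pin's black stand, fixed (64x60 mm block on a 90x74 mm foot plate, 45 mm high; yellow-rimmed slot 36 mm along x, 13 mm along y, 40 mm deep). The pin stands loosely upright in it, head down, grip along the slot
- jig_slot (a point): centre of the slot's mouth in the clamp's steel cap, level with the cap's face, 64 mm above the trolley; z up. Slot 38 mm along x, 13 mm along y, with a 3 mm lead-in at 45 degrees all round. It goes on down as a chute to a catch ledge whose underside is 18 to 32 mm below the face, different each time and unseen; the head can turn only when its top is below that
- jig_catch (a point): on the slot's axis inside the housing, 25 mm below the cap's face: the middle of the range of the ledge's underside, NOT its true height. A sprung plate meets the foot 2 mm below the ledge: 1 N at first, 1.5 N more per mm. The head is free to turn from 8 mm of travel (13 N; about 16 N is a good press); solid at 11 mm (17.5 N)
- jig_notch (a point): same point as jig_catch; the ledge's notches (13 mm wide, 4 mm deep, mouths bevelled to 19 mm) run along y. Clockwise (from above) the pressed head turns a quarter turn freely, with a hard stop about 20 degrees past it; the other way is blocked. When the press is eased the spring lifts the turned head into the notches, the foot then 6 mm below the ledge's underside
- jig: the sleeve clamp, fixed: grey base 100x180x8 mm, on it a 68x68 mm aluminium housing with the steel cap, and along +y from it a small sleeve lying in a black cradle under a dark steel strap level with the cap (hinge post 123 mm along +y, 67 mm high). Origin below the slot's centre at trolley level, axes as of the slot
- grease_tin: red grease tin, 72 mm across, 75 mm tall; a bystander; origin at the centre of its underside
- gauge: grey stepped plug gauge standing on its wide end, 48 mm across, 98 mm tall; a bystander; origin at the centre of its underside
- seal_box: small brown carton, 61x76x42 mm; a bystander; origin at the centre of its underside
- tape: yellow roll of tape lying flat, 100 mm across, 24 mm tall; a bystander; origin at the centre of its underside
Things that resemble listed ones, but are neither listed nor needed, are in the scene too. Of the things like the part that bears toggle_grip, leave any that is white; of the rest the smaller one is meant.

How it is judged (in metres and radians):
On the way, in this order (a step that is already met when the one before it is completed fails the run):
1. the pin is drawn clear of its stand (z of toggle_foot in the frame of stand_slot above 0.005 m), for 0.1 s.
2. the cross-head has passed lengthwise down into the clamp's slot, more than 15 mm deep (z of toggle_foot in the frame of jig_slot below -0.015 m and horizontal distance between toggle_foot and jig_slot below 0.006 m and angle between the x axis of toggle_grip and the x axis of jig_slot, either way round below 0.3 rad), for 0.1 s.
At the end, for the whole second after the job is handed in: The pin stands released and at rest in the clamp's slot: its foot more than 21 mm below the cap's face and within 6 mm of the slot's centre, its head across the slot (a quarter turn, within 0.14 rad), upright within 0.15 rad (z of toggle_foot in the frame of jig_slot below -0.021 m and horizontal distance between toggle_foot and jig_slot below 0.006 m and angle between the x axis of toggle_grip and the y axis of jig_slot, either way round below 0.14 rad and angle between toggle_grip's own z axis and vertical below 0.15 rad and linear speed of toggle below 0.02 m/s and angular speed of toggle below 0.2 rad/s); the robot touches nothing.
It fails at once if the pin pushes on the clamp with more than 30 N (contact force between toggle and jig above 30 N).
It fails at once if the grease_tin is shifted by more than 20 mm (distance of grease_tin from where it was at the start of the episode above 0.02 m).
It fails at once if the gauge is shifted by more than 20 mm (distance of gauge from where it was at the start of the episode above 0.02 m).
It fails at once if the seal_box is shifted by more than 20 mm (distance of seal_box from where it was at the start of the episode above 0.02 m).
It fails at once if the tape is shifted by more than 20 mm (distance of tape from where it was at the start of the episode above 0.02 m).
It also fails if it takes over 64 s, if anything falls off the work surface, if the arm or the gripper's body presses on something with over 40 N, if the wrist force passes 120 N, or if a joint passes its speed limit or range.

## Robot

A 6-joint arm with a two-finger parallel gripper is mounted at the origin on a cart in front of the work surface, level with it; the furniture and walls round the work are solid. World frame = base frame: x ahead of the robot, y to its left, z up, the work surface at z = 0. Lengths are in mm, angles in degrees, forces in N, time in s.
With the tool pointing down it reaches from about 350 to 850 mm from the base axis. Payload 8.1 kg.
Tool frame: the origin (TCP) lies at the very end of the fingers, on their centre line; the grasp point (between the pads) lies 19 mm behind it; z points along the fingers, y is the line along which they close (so a half turn about z gives the same grasp; the last joint's range is limited). The gripper opens to 85 mm and grips with 20 to 120 N. Pads are 22 mm wide; open, the fingers measure 114 mm over their backs; the gripper's body (76 mm by 85 mm) begins 54 mm behind the grasp point. The pads swing forward as they close: fully open they stand 13 mm farther back than shut.
Start: joints at [-74.737, 7.471, 85.268, -0, 87.261, -4.893], TCP at [206.773, -563.25, 231.292] pointing down, gripper open.
Joint ranges: [-169.43, 169.43], [-51.17, 129.36], [1.28, 143.12], [-76.62, 256.62], [0, 156.53], [-152.29, 152.29]. Speed limits (degrees/s): [136.94, 136.94, 159.86, 180, 180, 180].

## Interface

Orientations are given as [roll, pitch, yaw] about the fixed x, y, z axes, in that order (R = Rz(yaw) Ry(pitch) Rx(roll)).
In Python, from bench import * gives the robot as it stands.
- The arm moves only by the tool play_rows, never from a script. Its argument "increments" is a list of rows, each a list of 3 entries, a list of its own where there are three numbers: the gripper's target within -1 to 1 (fully open at 1, half-way at 0, shut at -1), then the shift along the tool's x, y, z in mm, then the turn about the tool's z in rad. A call has 1 to 12 rows; each row shifts and turns the commanded pose from where the row before left it, along the tool's axes as they then stand; what a row does not reach is not made up. A row lasts 1/12 s, in which the tool goes at most 41.7 mm and 7.16 degrees, less where a joint would pass 70% of its speed; a pose out of reach is approached as far as the arm can. A call is refused whole if a number of a shift passes 41.7 or a number of a turn 0.125, either way. A call with a gripper value outside its range is refused whole. The fingers move at their own pace and stop on an object; "force" is the grip in N (left out, the last holds). Time passes only in rows, so rows that do not move let the fingers close. It gives the time, the measured TCP pose, the force, the opening and the grip force at its end, in the units of the state.
- sense(): the state, without advancing time (a new reading comes with each control period).
- snapshot(name): name is "scene" or "side" or "wrist"; returns a dict with "color" (384x512x3 uint8, red, green, blue), "intrinsics" (3x3 intrinsics, pixels), "world_from_camera" (4x4, takes a point from camera to world coordinates). Camera axes: x right, y down, z forward; pixel columns grow to the right and rows downward; lengths in mm; the calibration is good to about 2 mm. The wrist camera is an equidistant fisheye: a pixel r from the principal point sees the ray r / f radians off the axis. A picture is of the moment at which its call begins. There is no depth.
- hand_in(): hands the job in; it is judged then, once.
Trained networks look in a picture, given as the dict that the camera call returned (one of the last four; its "shot" number tells which), for a name from the list of things; names that differ only in an ending like _2 or _b are one class to them, and where a whole thing is asked for, a point or a joint stands for the part that bears it (a point fixed in the world has none). Each returns a list of dicts, best first, with "p" (0 to 1); they miss things now and then, are a little off and sometimes report something else, mostly with a low value. They report only what shows in the picture. A call takes as long as a camera call. They do not tell look-alikes from the thing itself.
- find_in(query, picture): "xyz" ([x, y, z] in mm, in the coordinates of the camera as it stood for that picture, good to about 4 mm: the middle of the surface that is visible of it).
- regions_of(query, picture): "mask" (384x512 bool, what is visible of it).
- pinpoint(query, picture): "xyz" ([x, y, z] in mm, in the coordinates of the camera as it stood for that picture, good to about 4 mm: a listed point, or the origin of a listed thing).
The state is a dict: "time": time; "joint_pos": joint angles; "qd": joint speeds; "joint_efforts": joint torques, N m; "tool_pos": TCP position; "tcp_rot": TCP orientation; "ft_force": force on the tool from outside, world axes, zero at the start; "wrist_torque": the same for the moment, N m; "finger_gap": finger opening in mm; "grip_force": force on a finger pad.
Only numpy, scipy, OpenCV 4.12 (cv2) and the standard library are available. Lean on these libraries where they do the work, as an engineer would, in place of code of your own. Each camera call takes 0.05 s, during which the arm holds its last target. There are 200 camera calls.

## Working session

There is one attempt and no reset: what is moved stays moved. The work goes in short steps, Python scripts to look and compute and a tool call to move; the robot and the scene stay as the last step left them, time stands still between calls to the robot, and variables do not carry over. Pictures are saved under pics/ and viewed, at most 11 in all, crops included, and the job is handed in when it is done.

Besides the shell and the picture viewer there is one more tool, called after "Call:" in YAML: its name, and indented under it one key for each argument. play_rows: Moves the arm, as the interface text tells. Its arguments: {"type":"object","properties":{"increments":{"type":"array","items":{"type":"array"}},"force":{"type":"number"}},"required":["increments"]}

```bash
mkdir -p pics
cat > h.py <<'E'
from bench import *
import numpy as np, cv2
def W(p,s):
    M=np.array(s["world_from_camera"]);return M[:3,:3]@np.array(p)+M[:3,3]
def save(s,n): cv2.imwrite(f"pics/{n}.png",np.array(s["color"])[:,:,::-1])
def look(cam,qs,f=pinpoint,k=3):
    s=snapshot(cam)
    for q in qs:
        print(cam,q,[(round(d["p"],2),W(d["xyz"],s).round(1).tolist()) for d in f(q,s)[:k]])
    return s
E
python3 - <<'E'
from h import *
a=[]
for c in("scene","side"):
    s=look(c,["toggle_grip","toggle_foot","stand_slot","jig_slot","jig","grease_tin","gauge","seal_box","tape"]);a.append(np.array(s["color"])[:,:,::-1])
    save(s,c+"0")
st=sense();print(st["tool_pos"],st["tcp_rot"],st["ft_force"])
E
```

```text
scene toggle_grip [(0.68, [595.5, -265.4, 105.1]), (0.55, [488.1, -164.6, 83.4]), (0.46, [608.1, -141.5, 84.0])]
scene toggle_foot [(0.46, [610.0, -138.5, 2.7])]
scene stand_slot [(0.56, [486.3, -163.5, 46.0])]
scene jig_slot [(0.97, [507.9, 148.2, 66.3])]
scene jig [(0.96, [510.8, 145.9, -0.7])]
scene grease_tin [(0.98, [661.4, -382.0, 0.6])]
scene gauge [(0.71, [688.5, 386.0, 6.1])]
scene seal_box [(0.89, [346.8, -393.6, 6.4])]
scene tape [(0.68, [369.0, 360.9, 0.9])]
side toggle_grip [(0.73, [610.5, -142.3, 79.8]), (0.62, [514.0, 148.0, 56.7]), (0.44, [487.3, -164.3, 84.8])]
side toggle_foot [(0.72, [595.7, -263.8, -0.6]), (0.53, [603.9, -141.6, -3.1])]
side stand_slot [(0.95, [494.0, -163.0, 43.3])]
side jig_slot [(0.65, [512.9, 144.5, 60.8])]
side jig [(0.93, [508.1, 146.7, -5.8])]
side grease_tin [(0.81, [662.7, -376.7, 4.6])]
side gauge [(0.6, [686.6, 383.8, -0.9])]
side seal_box [(0.8, [345.7, -393.0, 1.0])]
side tape [(0.92, [372.7, 364.3, 0.1])]
[ 206.77870462 -563.24845908  231.29424786] [ 1.79999847e+02 -1.15306517e-03  2.01560955e+01] [-0.44635156 -0.09687018 -0.05581013]
```

View pics/scene0.png

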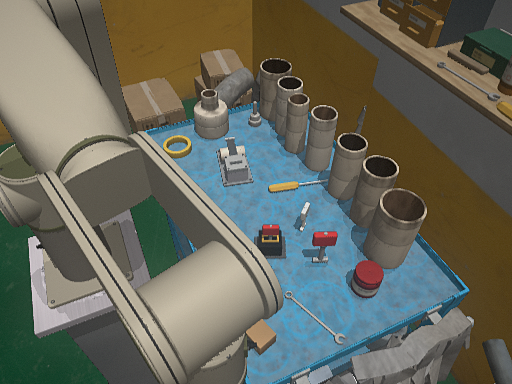

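View pics/side0.png

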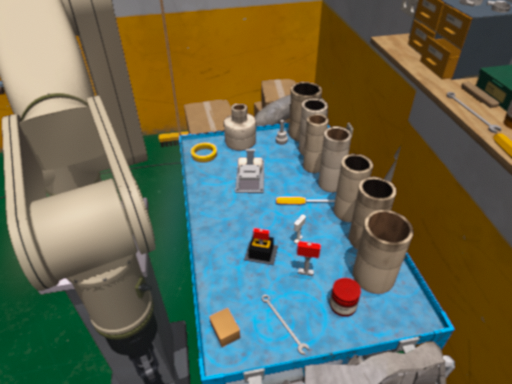

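The pin in the stand is at about (488,-164), scene px (270,232). The larger red one is at px (323,240) and the white one at (304,212). The clamp is at px (235,165). Next I move over the stand for a wrist view.

Call:
play_rows:
  increments:
    - [1,[30,-21,0],0]
    - [1,[30,-21,0],0]
    - [1,[30,-21,0],0]
    - [1,[30,-21,0],0]
    - [1,[30,-21,0],0]
    - [1,[30,-21,0],0]
    - [1,[30,-21,0],0]
    - [1,[30,-21,0],0]
    - [1,[30,-21,0],0]
    - [1,[30,-21,0],0]
    - [1,[30,-21,0],0]
    - [1,[30,-21,0],0]

```text
time: 2.0
tool_pos: [458.7, -201.0, 231.6]
tcp_rot: [180.0, -0.0, 20.2]
ft_force: [0.8, -0.8, 0.1]
finger_gap: 85.3
grip_force: 0.0
```

Run:
```python
from h import *
st=sense();print(st["tool_pos"],st["tcp_rot"],st["ft_force"])
s=look("wrist",["toggle_grip","stand_slot","toggle_foot"]);save(s,"w1")
print(s["intrinsics"],s["world_from_camera"])
```

```text
[ 458.68328772 -201.02185975  231.61195654] [ 1.79965292e+02 -2.88648732e-02  2.01526716e+01] [ 0.78484824 -0.82122897  0.14612632]
wrist toggle_grip [(0.88, [489.0, -161.3, 83.2]), (0.87, [598.4, -263.9, 107.7]), (0.66, [611.5, -139.9, 78.2])]
wrist stand_slot [(0.65, [488.6, -163.0, 43.7])]
wrist toggle_foot [(0.83, [610.8, -136.1, 2.1]), (0.57, [597.7, -267.0, -0.9])]
[[297.31863964   0.         261.20175164]
 [  0.         297.31863964 188.17824489]
 [  0.           0.           1.        ]] [[ 3.43673136e-01 -9.05655355e-01 -2.48348853e-01  5.21797531e+02]
 [-9.39088963e-01 -3.31202485e-01 -9.17433072e-02 -1.77582790e+02]
 [ 8.34060326e-04  2.64751377e-01 -9.64316345e-01  3.74482443e+02]
 [ 0.00000000e+00  0.00000000e+00  0.00000000e+00  1.00000000e+00]]
```

View pics/w1.png

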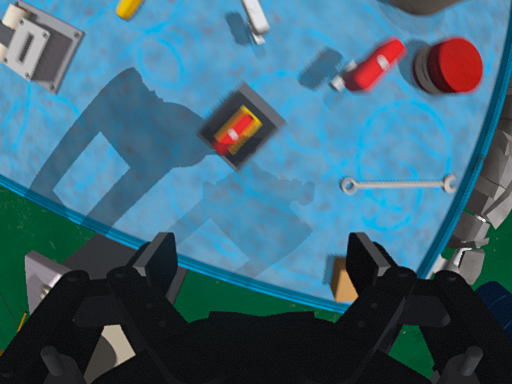

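The stand is at px (242,125), with its grip pointing up-right. The clamp is at the upper left (35,45). Now for the yaws.

```bash
cat >> h.py <<'E'
def unproj(px,s,z):
    K=np.array(s["intrinsics"]);M=np.array(s["world_from_camera"])
    d=(np.asarray(px,float)-K[:2,2])/K[0,0];r=np.linalg.norm(d,axis=1)
    v=np.c_[d*(np.sin(r)/r)[:,None],np.cos(r)]@M[:3,:3].T
    return M[:3,3]+v*((z-M[2,3])/v[:,2])[:,None]
def rect(mask,s,z,near=None,R=60):
    y,x=np.nonzero(mask);p=unproj(np.c_[x,y],s,z)[:,:2]
    if near is not None:p=p[np.hypot(*(p-near).T)<R]
    (c,wh,a)=cv2.minAreaRect(p.astype(np.float32))
    if wh[0]<wh[1]:wh=wh[::-1];a-=90
    e=np.linalg.eigh(np.cov(p.T))[1][:,1]
    return np.round(c,1),np.round(wh,1),round((a+90)%180-90,1),"pca",round(np.degrees(np.arctan2(e[1],e[0]))%180,1),len(p)
def hsv(s): return cv2.cvtColor(np.array(s["color"]),cv2.COLOR_RGB2HSV)
def red(s): h=hsv(s);return ((h[...,0]<8)|(h[...,0]>172))&(h[...,1]>150)&(h[...,2]>70)
def yel(s): h=hsv(s);return (h[...,0]>18)&(h[...,0]<32)&(h[...,1]>130)&(h[...,2]>90)
E
python3 - <<'E'
from h import *
s=snapshot("wrist")
print(rect(red(s),s,101,(488,-163)));print(rect(yel(s)|red(s),s,45,(488,-163)));print(rect(yel(s),s,45,(488,-163)))
E
```

```text
(array([ 489.9, -164.2]), array([44.8, 13.1]), -25.1, 'pca', np.float64(156.1), 618)
(array([ 485. , -162.2]), array([57.7, 25.8]), -23.7, 'pca', np.float64(155.5), 1003)
(array([ 489.3, -164.1]), array([48.3, 25.8]), -23.7, 'pca', np.float64(153.7), 385)
```

Call:
play_rows:
  increments:
    - [1,[19.5,-28.2,0],0]
    - [1,[19.5,-28.2,0],0]
    - [1,[19.5,-28.2,0],0]
    - [1,[19.5,-28.2,0],0]
    - [1,[19.5,-28.2,0],0]
    - [1,[19.5,-28.2,0],0]
    - [1,[19.5,-28.2,0],0]
    - [1,[19.5,-28.2,0],0]
    - [1,[19.5,-28.2,0],0]
    - [1,[19.5,-28.2,0],0]

```text
time: 3.08
tool_pos: [544.3, 128.9, 231.4]
tcp_rot: [180.0, -0.0, 20.0]
ft_force: [0.5, -1.4, -0.3]
finger_gap: 85.8
grip_force: 0.0
```

Call:
play_rows:
  increments:
    - [1,[0,0,0],-0.12]
    - [1,[0,0,0],-0.12]
    - [1,[0,0,0],-0.12]
    - [1,[0,0,0],-0.12]
    - [1,[0,0,0],-0.12]
    - [1,[0,0,0],-0.12]
    - [1,[0,0,0],-0.12]
    - [1,[0,0,0],-0.12]
    - [1,[0,0,0],-0.12]
    - [1,[0,0,0],-0.12]

```text
time: 3.92
tool_pos: [544.1, 127.2, 231.3]
tcp_rot: [-180.0, 0.0, 89.1]
ft_force: [0.1, 0.1, 0.4]
finger_gap: 85.2
grip_force: 0.0
```

Call:
play_rows:
  increments:
    - [1,[0,0,0],-0.12]
    - [1,[0,0,0],-0.12]
    - [1,[0,0,0],-0.12]
    - [1,[0,0,0],-0.12]
    - [1,[0,0,0],-0.12]
    - [1,[0,0,0],-0.12]
    - [1,[0,0,0],-0.12]
    - [1,[0,0,0],-0.12]
    - [1,[0,0,0],-0.12]
    - [1,[0,0,0],-0.08]
    - [1,[0,0,0],0]

```text
time: 4.83
tool_pos: [544.1, 127.3, 231.3]
tcp_rot: [-180.0, 0.0, 155.4]
ft_force: [-1.4, 0.5, 0.3]
finger_gap: 85.6
grip_force: 0.0
```

Run:
```python
from h import *
st=sense();print(st["time"],st["tool_pos"],st["tcp_rot"],st["joint_pos"])
s=look("wrist",["jig_slot","jig","jig_catch"]);save(s,"w2")
import pickle;pickle.dump(s,open("w2.pkl","wb"))
```

```text
4.8333 [544.1043593  127.31688798 231.25761885] [-1.79979177e+02  5.43017422e-03  1.55444278e+02] [ 7.92623706e+00  1.11548234e+00  9.19464850e+01 -2.05108571e-02
  8.69446349e+01 -5.75169458e+01]
wrist jig_slot [(0.74, [516.2, 146.7, 59.7])]
wrist jig [(0.98, [509.7, 145.7, 1.3])]
wrist jig_catch [(0.74, [511.9, 147.9, 37.5])]
```

View pics/w2.png

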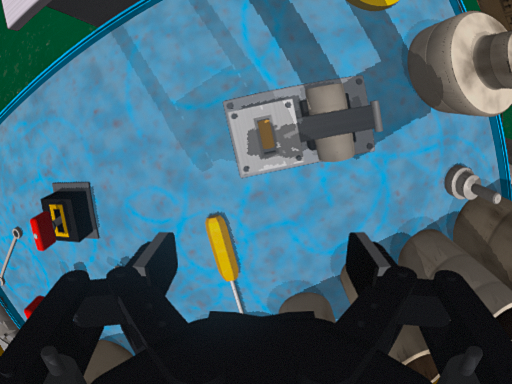

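Run:
```python
from h import *
import pickle;s=pickle.load(open("w2.pkl","rb"))
im=np.array(s["color"])[:,:,::-1];c=cv2.resize(im[70:190,215:395],None,fx=4.4,fy=4.4,interpolation=cv2.INTER_CUBIC);cv2.imwrite("pics/w2c.png",c)
h=hsv(s);print(h[134,266],h[134,263],h[134,254],h[112,240])
```

```text
[ 18 137 115] [ 18 137 112] [105  10 107] [120   4 178]
```

View pics/w2c.png

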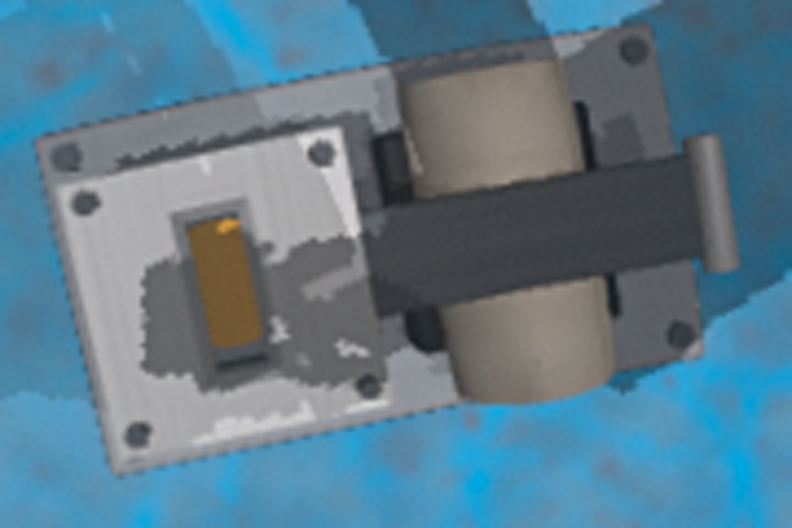

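The slot lies at px (266,134). The four cap screws show at crop (86,203), (321,153), (369,385) and (137,434). I'll compute the pose from them.

Run:
```python
from h import *
import pickle;s=pickle.load(open("w2.pkl","rb"))
def P(u,z):
    u=np.array(u,float);return unproj((u+.5)/4.4-.5+[215,70],s,z)[:,:2]
a=lambda v:np.degrees(np.arctan2(v[1],v[0])).round(1)
q=P([(86,203),(321,153),(369,385),(137,434)],65);print(q.round(1),q.mean(0))
print("y dir",a(q[1]-q[0]),a(q[2]-q[3]),"x dir",a(q[1]-q[2]),a(q[0]-q[3]),[np.linalg.norm(q[i]-q[i-1]).round(1) for i in range(4)])
b=P([(67,156),(634,51),(681,334)],9);print("base screws",b.round(1),a(b[1]-b[0]),a(b[1]-b[2]))
r=P([(171,213),(245,198),(285,366),(212,388)],64);print(r.round(1),r.mean(0))
g=P([(190,220),(237,215),(265,345),(212,350)],40);print(a(g[0]-g[3]),a(g[1]-g[2]))
h=P([(722,205)],67);print("post",h,a(h[0]-q.mean(0)))
```

```text
[[478.5 126.8]
 [490.6 181.8]
 [546.  169.9]
 [533.8 114.1]] [512.23910732 148.1598572 ]
y dir 77.5 77.7 x dir 167.9 167.1 [np.float64(56.8), np.float64(56.3), np.float64(56.7), np.float64(57.1)]
base screws [[463.4 122.4]
 [499.2 282. ]
 [580.8 264. ]] 77.3 167.5
[[489.1 143.9]
 [493.1 161.1]
 [533.7 153.3]
 [531.3 135.2]] [511.80216079 148.37001142]
164.9 167.7
post [[539.67201801 268.73763546]] 77.2
```

Call:
play_rows:
  increments:
    - [1,[-9.1,-28.7,0],0]
    - [1,[-9.1,-28.7,0],0]
    - [1,[-9.1,-28.7,0],0]
    - [1,[-9.1,-28.7,0],0]
    - [1,[-9.1,-28.7,0],0]
    - [1,[-9.1,-28.7,0],0]
    - [1,[-9.1,-28.7,0],0]
    - [1,[-9.1,-28.7,0],0]
    - [1,[-9.1,-28.7,0],0]
    - [1,[-9.1,-28.7,0],0]
    - [1,[0,0,0],0]
    - [1,[0,0,0],0]

```text
time: 6.03
tool_pos: [506.5, -171.1, 231.2]
tcp_rot: [-180.0, -0.0, 155.1]
ft_force: [-1.3, -0.8, 0.1]
finger_gap: 85.5
grip_force: 0.0
```

Run:
```python
from h import *
st=sense();print(st["time"],st["tool_pos"],st["tcp_rot"],st["ft_force"])
s=look("wrist",["toggle_grip","stand_slot"]);save(s,"w3")
for n in((488,-163),):
  print(rect(red(s),s,101,n));print(rect(yel(s)|red(s),s,45,n));print(rect(yel(s),s,45,n))
```

```text
6.0333 [ 506.47395265 -171.14286469  231.22919678] [-1.79998615e+02 -6.48931522e-03  1.55098240e+02] [-1.25439668 -0.81712236  0.05007641]
wrist toggle_grip [(0.74, [512.9, 147.1, 60.8]), (0.71, [492.6, -162.0, 86.2]), (0.7, [595.1, -266.2, 104.2])]
wrist stand_slot [(0.71, [488.2, -165.5, 46.8]), (0.56, [510.0, 150.8, 59.1])]
(array([ 487.4, -163.2]), array([45.5, 12.9]), -24.7, 'pca', np.float64(155.6), 596)
(array([ 494.5, -166.1]), array([58.7, 25.2]), -23.1, 'pca', np.float64(156.6), 960)
(array([ 489.7, -164.1]), array([48.4, 25.2]), -23.1, 'pca', np.float64(158.5), 364)
```

View pics/w3.png

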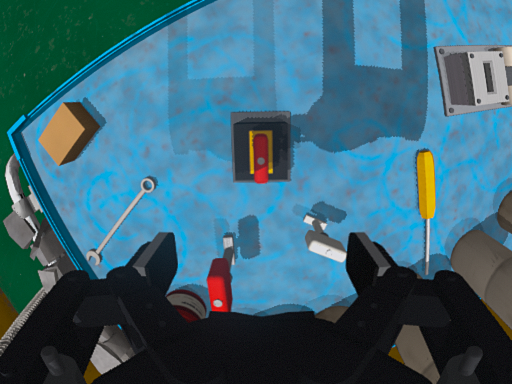

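Call:
play_rows:
  increments:
    - [1,[10,-0.4,0],0]
    - [1,[9.5,-0.4,10],0]
    - [1,[0,0,20],0]
    - [1,[0,0,20],0]
    - [1,[0,0,20],0]
    - [1,[0,0,20],0]
    - [1,[0,0,20],0]
    - [1,[0,0,15],0]
    - [1,[0,0,15],0]
    - [1,[0,0,12],0]
    - [1,[0,0,9],0]
    - [1,[0,0,0],0]

```text
time: 7.18
tool_pos: [487.7, -160.9, 68.2]
tcp_rot: [180.0, -0.2, 155.4]
ft_force: [0.2, 0.4, -0.6]
finger_gap: 85.8
grip_force: 0.0
```

Run:
```python
from h import *
st=sense();print(st["time"],st["tool_pos"],st["tcp_rot"],st["ft_force"])
s=look("wrist",["toggle_grip"]);save(s,"w4")
print(rect(red(s),s,101,(488,-163)))
```

```text
7.1833 [ 487.7038507  -160.90492048   68.22434473] [179.99984023  -0.18494807 155.42505531] [ 0.22760447  0.36629213 -0.56737626]
wrist toggle_grip [(0.96, [488.2, -160.8, 82.2])]
(array([ 484.1, -161.6]), array([53.3, 13.1]), -23.9, 'pca', np.float64(155.4), 2962)
```

View pics/w4.png

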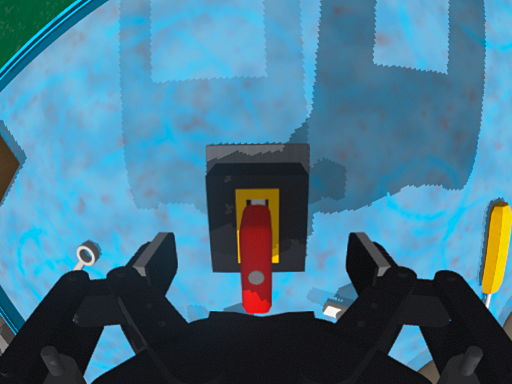

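Call:
play_rows:
  increments:
    - [1,[-1,-1.5,-2],0]
    - [0,[0,0,0],0]
    - [-0.4,[0,0,0],0]
    - [-0.6,[0,0,0],0]
    - [-0.8,[0,0,0],0]
    - [-1,[0,0,0],0]
    - [-1,[0,0,0],0]
    - [-1,[0,0,0],0]
    - [-1,[0,0,0],0]
  force: 90

```text
time: 8.03
tool_pos: [489.4, -164.1, 72.6]
tcp_rot: [-180.0, 0.0, 155.4]
ft_force: [-0.2, 0.5, 2.3]
finger_gap: 12.7
grip_force: 88.1
```

Call:
play_rows:
  increments:
    - [-1,[0,0,-5],0]
    - [-1,[0,0,-10],0]
    - [-1,[0,0,-15],0]
    - [-1,[0,0,-15],0]
    - [-1,[0,0,-15],0]
    - [-1,[0,0,-15],0]
    - [-1,[0,0,-15],0]
    - [-1,[0,0,-10],0]
    - [-1,[0,0,0],0]

```text
time: 8.78
tool_pos: [490.6, -164.5, 175.6]
tcp_rot: [180.0, 0.3, 155.4]
ft_force: [0.6, 0.1, -1.7]
finger_gap: 12.9
grip_force: 87.6
```

Run:
```python
from h import *
st=sense();print(st["time"],st["tool_pos"],st["tcp_rot"],st["ft_force"],st["finger_gap"])
s=look("wrist",["toggle_grip","toggle_foot"])
s=look("side",["toggle_grip","toggle_foot"])
s=look("scene",["toggle_grip","toggle_foot"])
s=snapshot("wrist");save(s,"w5")
```

```text
8.7833 [ 490.61114266 -164.52292402  175.58853662] [179.99542199   0.26810203 155.37845291] [ 0.55723911  0.08151802 -1.72763462] 12.856425131894646
wrist toggle_grip [(0.78, [493.1, -162.5, 189.1])]
wrist toggle_foot [(0.67, [609.8, -137.6, 2.9]), (0.61, [489.3, -165.2, 109.5])]
side toggle_grip [(0.91, [593.2, -263.5, 103.6]), (0.74, [612.4, -140.7, 80.1]), (0.65, [485.3, -170.5, 181.4])]
side toggle_foot [(0.75, [595.2, -259.3, -0.1]), (0.58, [486.0, -162.5, 103.1]), (0.49, [606.1, -140.3, -2.1])]
scene toggle_grip [(0.65, [489.4, -164.9, 181.6]), (0.63, [609.2, -139.4, 83.5]), (0.55, [597.0, -266.4, 108.9])]
scene toggle_foot [(0.82, [597.6, -262.8, 0.3]), (0.68, [490.4, -165.9, 103.3]), (0.57, [608.6, -139.3, 1.0])]
```

View pics/w5.png

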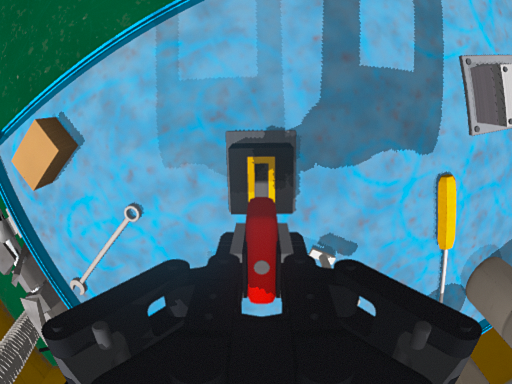

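Call:
play_rows:
  increments:
    - [-1,[4.4,12,0],0]
    - [-1,[10,27,0],0]
    - [-1,[10,27,0],0]
    - [-1,[10,27,0],0]
    - [-1,[10,27,0],0]
    - [-1,[10,27,0],0]
    - [-1,[10,27,0],0]
    - [-1,[10,27,0],0]
    - [-1,[10,27,0],0]
    - [-1,[10,27,0],0]
    - [-1,[10,27,0],0]
    - [-1,[4,11.7,0],0]

```text
time: 10.28
tool_pos: [512.4, 152.1, 172.3]
tcp_rot: [179.9, -0.0, 155.5]
ft_force: [-0.1, 0.1, -1.6]
finger_gap: 12.6
grip_force: 87.9
```

Call:
play_rows:
  increments:
    - [-1,[0,0,0],-0.1]
    - [-1,[0,0,0],-0.11]
    - [-1,[0,0,10],0]
    - [-1,[0,0,10],0]
    - [-1,[0,0,10],0]
    - [-1,[0,0,0],0]
    - [-1,[0,0,0],0]

```text
time: 10.87
tool_pos: [511.9, 147.8, 140.6]
tcp_rot: [-179.9, -0.2, 167.3]
ft_force: [0.0, 0.3, -1.5]
finger_gap: 12.4
grip_force: 87.9
```

Run:
```python
from h import *
st=sense();print(st["time"],st["tool_pos"],st["tcp_rot"],st["ft_force"],st["joint_pos"])
for c in("scene","side"):
  s=look(c,["toggle_foot","jig_slot"],k=4)
s=snapshot("wrist");save(s,"w6")
```

```text
10.8667 [511.86007973 147.76068961 140.60753681] [-1.79931179e+02 -1.58595364e-01  1.67283015e+02] [ 0.04542168  0.32664363 -1.51392462] [ 1.05875532e+01  7.88388200e-01  1.01911978e+02 -4.74070288e-04
  7.74725167e+01 -6.66954534e+01]
scene toggle_foot [(0.78, [596.1, -262.9, 0.6]), (0.55, [512.4, 145.7, 70.0]), (0.55, [609.9, -138.7, 0.4])]
scene jig_slot [(0.81, [512.0, 147.5, 71.7])]
side toggle_foot [(0.71, [595.7, -262.1, 0.2]), (0.63, [607.7, -144.3, -0.2]), (0.57, [510.1, 147.5, 74.3])]
side jig_slot [(0.69, [512.9, 148.1, 56.8])]
```

View pics/w6.png

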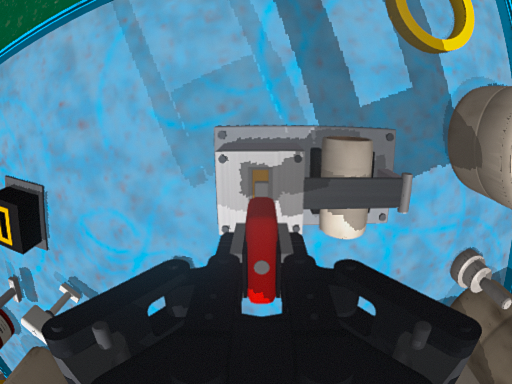

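Call:
play_rows:
  increments:
    - [-1,[-2.2,0,0],0]
    - [-1,[0,0,3],0]
    - [-1,[0,0,3],0]
    - [-1,[0,0,2],0]
    - [-1,[0,0,2],0]
    - [-1,[0,0,0],0]

```text
time: 11.72
tool_pos: [514.7, 147.7, 131.5]
tcp_rot: [-180.0, -0.1, 167.4]
ft_force: [0.9, 0.0, -1.6]
finger_gap: 12.5
grip_force: 87.9
```

Call:
play_rows:
  increments:
    - [-1,[0,0,1],0]
    - [-1,[0,0,1],0]
    - [-1,[0,0,1],0]
    - [-1,[0,0,0],0]

```text
time: 12.05
tool_pos: [515.0, 147.8, 129.1]
tcp_rot: [-180.0, -0.0, 167.4]
ft_force: [0.5, 0.0, -0.6]
finger_gap: 12.8
grip_force: 87.9
```

Call:
play_rows:
  increments:
    - [-1,[0,0,1],0]
    - [-1,[0,0,1],0]
    - [-1,[0,0,0],0]

```text
time: 12.3
tool_pos: [515.0, 147.8, 127.1]
tcp_rot: [-180.0, -0.0, 167.4]
ft_force: [-0.7, -1.3, -1.8]
finger_gap: 12.5
grip_force: 87.9
```

Call:
play_rows:
  increments:
    - [-1,[0,0,1],0]
    - [-1,[0,0,1],0]
    - [-1,[0,0,1],0]
    - [-1,[0,0,0],0]

```text
time: 12.63
tool_pos: [515.0, 147.7, 124.0]
tcp_rot: [-180.0, -0.0, 167.4]
ft_force: [0.1, -0.6, -1.1]
finger_gap: 12.9
grip_force: 87.9
```

Call:
play_rows:
  increments:
    - [-1,[0,0,1.5],0]
    - [-1,[0,0,1.5],0]
    - [-1,[0,0,1.5],0]
    - [-1,[0,0,0],0]

```text
time: 12.97
tool_pos: [514.8, 147.7, 119.3]
tcp_rot: [-180.0, -0.0, 167.4]
ft_force: [-0.5, 0.5, -2.1]
finger_gap: 12.5
grip_force: 87.9
```

Call:
play_rows:
  increments:
    - [-1,[0,0,1.5],0]
    - [-1,[0,0,1.5],0]
    - [-1,[0,0,0],0]
    - [-1,[0,0,0],0]

```text
time: 13.3
tool_pos: [515.0, 147.8, 116.6]
tcp_rot: [-180.0, -0.0, 167.4]
ft_force: [-0.4, 0.1, -2.1]
finger_gap: 12.7
grip_force: 87.9
```

Call:
play_rows:
  increments:
    - [-1,[0,0,1],0]
    - [-1,[0,0,1],0]
    - [-1,[0,0,1],0]
    - [-1,[0,0,0],0]

```text
time: 13.63
tool_pos: [515.0, 147.7, 113.5]
tcp_rot: [-180.0, -0.0, 167.4]
ft_force: [0.2, -0.5, -1.3]
finger_gap: 12.8
grip_force: 87.9
```

Call:
play_rows:
  increments:
    - [-1,[0,0,1],0]
    - [-1,[0,0,1],0]
    - [-1,[0,0,1],0]
    - [-1,[0,0,0],0]

```text
time: 13.97
tool_pos: [514.9, 147.7, 110.5]
tcp_rot: [-180.0, -0.0, 167.4]
ft_force: [0.5, 0.4, -1.7]
finger_gap: 12.5
grip_force: 87.9
```

Call:
play_rows:
  increments:
    - [-1,[0,0,1],0]
    - [-1,[0,0,1],0]
    - [-1,[0,0,1],0]
    - [-1,[0,0,0],0]

```text
time: 14.3
tool_pos: [514.9, 147.7, 107.5]
tcp_rot: [-180.0, -0.0, 167.4]
ft_force: [-0.0, 0.1, -1.2]
finger_gap: 12.8
grip_force: 87.9
```

Call:
play_rows:
  increments:
    - [-1,[0,0,1],0]
    - [-1,[0,0,1],0]
    - [-1,[0,0,1],0]
    - [-1,[0,0,0],0]

```text
time: 14.63
tool_pos: [515.0, 147.7, 104.5]
tcp_rot: [-180.0, -0.0, 167.4]
ft_force: [0.3, 0.5, -2.1]
finger_gap: 12.5
grip_force: 87.9
```

Call:
play_rows:
  increments:
    - [-1,[0,0,1],0]
    - [-1,[0,0,1],0]
    - [-1,[0,0,1],0]
    - [-1,[0,0,0],0]

```text
time: 14.97
tool_pos: [514.9, 147.8, 101.5]
tcp_rot: [-180.0, -0.0, 167.4]
ft_force: [0.9, 1.2, -0.8]
finger_gap: 12.6
grip_force: 87.9
```

Call:
play_rows:
  increments:
    - [-1,[0,0,1],0]
    - [-1,[0,0,1],0]
    - [-1,[0,0,0],0]

```text
time: 15.22
tool_pos: [515.0, 147.7, 99.6]
tcp_rot: [-180.0, -0.0, 167.4]
ft_force: [-0.0, 0.4, -1.1]
finger_gap: 12.4
grip_force: 87.9
```

Call:
play_rows:
  increments:
    - [-1,[0,0,1],0]
    - [-1,[0,0,1],0]
    - [-1,[0,0,0],0]

```text
time: 15.47
tool_pos: [515.2, 147.8, 97.8]
tcp_rot: [180.0, 0.0, 167.4]
ft_force: [-0.6, 0.8, 0.3]
finger_gap: 12.3
grip_force: 88.0
```

Call:
play_rows:
  increments:
    - [-1,[0,0,1],0]
    - [-1,[0,0,1],0]
    - [-1,[0,0,0],0]

```text
time: 15.72
tool_pos: [515.3, 147.8, 96.0]
tcp_rot: [180.0, 0.0, 167.4]
ft_force: [-0.6, -0.7, 3.3]
finger_gap: 12.6
grip_force: 88.5
```

Call:
play_rows:
  increments:
    - [-1,[0,0,1],0]
    - [-1,[0,0,1],0]
    - [-1,[0,0,0],0]

```text
time: 15.97
tool_pos: [515.4, 147.8, 94.1]
tcp_rot: [180.0, 0.0, 167.4]
ft_force: [-1.5, -0.2, 5.2]
finger_gap: 12.3
grip_force: 88.9
```

Call:
play_rows:
  increments:
    - [-1,[0,0,1],0]
    - [-1,[0,0,1],0]
    - [-1,[0,0,1],0]
    - [-1,[0,0,1],0]
    - [-1,[0,0,0],0]

```text
time: 16.38
tool_pos: [515.5, 147.9, 90.7]
tcp_rot: [180.0, 0.0, 167.4]
ft_force: [-2.4, -0.6, 10.1]
finger_gap: 12.6
grip_force: 89.7
```

Call:
play_rows:
  increments:
    - [-1,[0,0,0.8],0]
    - [-1,[0,0,0.8],0]
    - [-1,[0,0,0],0]
    - [-1,[0,0,0],0]

```text
time: 16.72
tool_pos: [515.6, 147.8, 89.5]
tcp_rot: [180.0, 0.1, 167.4]
ft_force: [-3.8, -1.1, 12.7]
finger_gap: 12.3
grip_force: 89.9
```

Run:
```python
from h import *
st=sense();print(st["time"],st["tool_pos"],st["tcp_rot"],st["ft_force"],st["wrist_torque"],st["joint_pos"])
```

```text
16.7167 [515.64088303 147.81385214  89.5330082 ] [1.79981752e+02 5.86922540e-02 1.67409058e+02] [-3.80809837 -1.07830407 12.71850438] [-0.29173036  1.05839564 -0.02360563] [ 1.05225817e+01  4.24537062e+00  1.04010077e+02 -6.59067318e-03
  7.16834080e+01 -6.68844179e+01]
```

Call:
play_rows:
  increments:
    - [-1,[1,0,0.4],0]
    - [-1,[0.5,0,0.4],0]
    - [-1,[0,0,0],0]
    - [-1,[0,0,0],0]

```text
time: 17.05
tool_pos: [515.2, 148.0, 89.4]
tcp_rot: [180.0, 0.2, 167.4]
ft_force: [-2.8, -2.1, 13.1]
finger_gap: 12.3
grip_force: 90.0
```

Call:
play_rows:
  increments:
    - [-1,[0,0,0],0.05]
    - [-1,[0,0,0],0.05]
    - [-1,[0,0,0],0.05]
    - [-1,[0,0,0],0]

```text
time: 17.38
tool_pos: [515.6, 148.2, 89.6]
tcp_rot: [179.9, 0.2, 158.6]
ft_force: [-1.7, -1.5, 12.4]
finger_gap: 12.8
grip_force: 90.0
```

Run:
```python
from h import *
st=sense();print(st["tool_pos"],st["tcp_rot"],st["ft_force"],st["wrist_torque"])
```

```text
[515.56856622 148.2194306   89.57366798] [179.89319204   0.21575447 158.62844079] [-1.71689702 -1.48901692 12.43582095] [-0.30285275  0.21410564  0.02496477]
```

Call:
play_rows:
  increments:
    - [-1,[0,0,1.2],0]
    - [-1,[0,0,0],0.06]
    - [-1,[0,0,0],0.06]
    - [-1,[0,0,0],0.06]
    - [-1,[0,0,0],0]

```text
time: 17.8
tool_pos: [515.9, 148.3, 88.7]
tcp_rot: [179.8, 0.2, 148.3]
ft_force: [-0.6, -2.0, 13.5]
finger_gap: 12.4
grip_force: 90.2
```

Run:
```python
from h import *
st=sense();print(st["tool_pos"],st["tcp_rot"],st["ft_force"],st["wrist_torque"])
```

```text
[515.87106756 148.30999867  88.67925273] [179.82594277   0.21829439 148.2775514 ] [-0.58501028 -2.02400541 13.49826822] [-0.26277683  0.23251492 -0.05011538]
```

Call:
play_rows:
  increments:
    - [-1,[0,0,0],0.1]
    - [-1,[0,0,0],0.1]
    - [-1,[0,0,0],0.1]
    - [-1,[0,0,0],0.1]
    - [-1,[0,0,0],0.1]
    - [-1,[0,0,0],0.1]
    - [-1,[0,0,0],0]

```text
time: 18.38
tool_pos: [516.1, 148.3, 88.8]
tcp_rot: [179.7, 0.1, 113.7]
ft_force: [0.1, -1.9, 14.0]
finger_gap: 12.9
grip_force: 90.1
```

Run:
```python
from h import *
st=sense();print(st["tool_pos"],st["tcp_rot"],st["ft_force"],st["wrist_torque"])
s=snapshot("wrist");save(s,"w7")
```

```text
[516.07390526 148.30926448  88.78152728] [1.79705832e+02 8.92926856e-02 1.13746169e+02] [ 0.09672239 -1.89756446 14.00219719] [-0.20896377  0.03554422 -0.04148899]
```

View pics/w7.png

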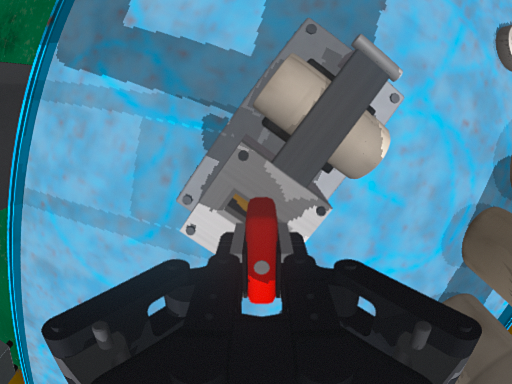

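Call:
play_rows:
  increments:
    - [-1,[0,0,0],0.1]
    - [-1,[0,0,0],0.1]
    - [-1,[0,0,0],0.1]
    - [-1,[0,0,0],0.1]
    - [-1,[0,0,0],0.1]
    - [-1,[0,0,0],0.11]
    - [-1,[0,0,0],0.02]
    - [-1,[-1.2,-1.5,0],0]
    - [-1,[-0.7,-1.4,0],0]
    - [-1,[0,0,0],0]

```text
time: 19.27
tool_pos: [514.7, 147.8, 89.9]
tcp_rot: [179.5, -0.2, 78.0]
ft_force: [4.7, 2.2, 13.0]
finger_gap: 12.5
grip_force: 89.9
```

Run:
```python
from h import *
st=sense();print(st["tool_pos"],st["tcp_rot"],st["ft_force"],st["wrist_torque"])
```

```text
[514.7262446  147.77795409  89.86637404] [179.4672362   -0.23997442  78.02415229] [ 4.74345017  2.20119156 13.00828665] [ 0.39616695 -1.2958249   0.01625991]
```

Call:
play_rows:
  increments:
    - [-1,[0,0,-1],0]
    - [-1,[0,0,-1],0]
    - [-1,[0,0,0],0]

```text
time: 19.52
tool_pos: [514.4, 147.7, 91.5]
tcp_rot: [179.5, -0.2, 78.0]
ft_force: [5.4, 2.3, 10.3]
finger_gap: 12.4
grip_force: 89.5
```

Call:
play_rows:
  increments:
    - [-1,[0,0,-1],0]
    - [-1,[0,0,0],0]

```text
time: 19.68
tool_pos: [514.1, 147.6, 92.1]
tcp_rot: [179.6, -0.2, 78.0]
ft_force: [4.4, 2.5, 9.3]
finger_gap: 13.0
grip_force: 89.4
```

Run:
```python
from h import *
st=sense();print(st["tool_pos"],st["tcp_rot"],st["ft_force"],st["wrist_torque"])
```

```text
[514.05472681 147.55548363  92.14375223] [179.56124352  -0.19161829  78.02229003] [4.38639433 2.5357921  9.31042629] [ 0.28762733 -1.23998273  0.01856189]
```

Call:
play_rows:
  increments:
    - [-1,[0,0,-1],0]
    - [-1,[0,0,0],0]

```text
time: 19.85
tool_pos: [513.5, 147.5, 92.7]
tcp_rot: [179.6, -0.2, 78.0]
ft_force: [4.6, 0.8, 8.8]
finger_gap: 12.2
grip_force: 89.1
```

Call:
play_rows:
  increments:
    - [-1,[0,0,-1],0]
    - [-1,[0,0,0],0]

```text
time: 20.02
tool_pos: [513.1, 147.4, 93.3]
tcp_rot: [179.7, -0.1, 78.0]
ft_force: [4.1, 0.8, 7.1]
finger_gap: 12.5
grip_force: 89.0
```

Call:
play_rows:
  increments:
    - [-1,[0,0,-0.8],0]
    - [-1,[0,0,0],0]

```text
time: 20.18
tool_pos: [512.9, 147.3, 93.9]
tcp_rot: [179.7, -0.1, 78.0]
ft_force: [4.2, 0.8, 5.5]
finger_gap: 12.7
grip_force: 89.0
```

Run:
```python
from h import *
st=sense();print(st["tool_pos"],st["tcp_rot"],st["ft_force"],st["wrist_torque"])
```

```text
[512.92354241 147.32400804  93.94092365] [ 1.79696400e+02 -1.31566663e-01  7.80238523e+01] [4.21545646 0.75690683 5.4662204 ] [ 0.16662971 -0.80428196 -0.01998521]
```

Call:
play_rows:
  increments:
    - [-1,[0,0.8,0],0]
    - [-1,[0,0.6,0],0]
    - [-1,[0,0,0],0]

```text
time: 20.43
tool_pos: [513.4, 147.2, 93.4]
tcp_rot: [179.8, -0.1, 78.0]
ft_force: [1.0, 1.9, 6.7]
finger_gap: 12.5
grip_force: 89.1
```

Call:
play_rows:
  increments:
    - [-1,[0,0,-0.8],0]
    - [-1,[0,0,0],0]

```text
time: 20.6
tool_pos: [513.3, 147.2, 94.1]
tcp_rot: [179.8, -0.1, 78.0]
ft_force: [2.2, 2.0, 5.8]
finger_gap: 12.6
grip_force: 89.0
```

Call:
play_rows:
  increments:
    - [-1,[0,0,-0.8],0]
    - [-1,[0,0,0],0]

```text
time: 20.77
tool_pos: [513.1, 147.2, 94.3]
tcp_rot: [179.8, -0.1, 78.0]
ft_force: [3.4, 2.4, 1.7]
finger_gap: 12.5
grip_force: 88.8
```

Run:
```python
from h import *
st=sense();print(st["tool_pos"],st["tcp_rot"],st["ft_force"],st["wrist_torque"])
```

```text
[513.10939958 147.16596541  94.3430509 ] [ 1.79840086e+02 -1.06004334e-01  7.80270391e+01] [3.44004579 2.44844675 1.67825379] [ 0.66936284 -0.96229383 -0.04765947]
```

Call:
play_rows:
  increments:
    - [-1,[0,0.6,-0.4],0]
    - [-1,[0,0,0],0]
  force: 20

```text
time: 20.93
tool_pos: [513.2, 147.1, 94.3]
tcp_rot: [179.9, -0.1, 78.0]
ft_force: [3.5, 3.8, 0.4]
finger_gap: 12.7
grip_force: 88.3
```

Call:
play_rows:
  increments:
    - [-0.6,[0,0,0],0]
    - [-0.4,[0,0,0],0]
    - [-0.1,[0,0,0],0]
    - [0.2,[0,0,0],0]
    - [0.2,[0,0,0],0]
    - [0.2,[0,0,0],0]

```text
time: 21.43
tool_pos: [512.2, 146.3, 93.8]
tcp_rot: [-180.0, 0.0, 78.0]
ft_force: [-0.7, -0.1, 0.2]
finger_gap: 51.5
grip_force: 0.0
```

Run:
```python
from h import *
st=sense();print(st["tool_pos"],st["tcp_rot"],st["ft_force"],st["finger_gap"])
s=look("wrist",["toggle_grip"]);save(s,"w8")
for z in (110,120):print(rect(red(s),s,z,(513,148)))
```

```text
[512.19081637 146.30507431  93.82392718] [-1.79976439e+02  1.51885433e-02  7.80214817e+01] [-0.66523567 -0.12311953  0.22024906] 51.499839758453824
wrist toggle_grip [(0.66, [512.7, 152.1, 107.5])]
(array([513.2, 146.5]), array([58. , 14.3]), 78.4, 'pca', np.float64(78.2), 2844)
(array([514.2, 151.7]), array([53.4, 13.2]), 78.4, 'pca', np.float64(78.2), 2844)
```

View pics/w8.png

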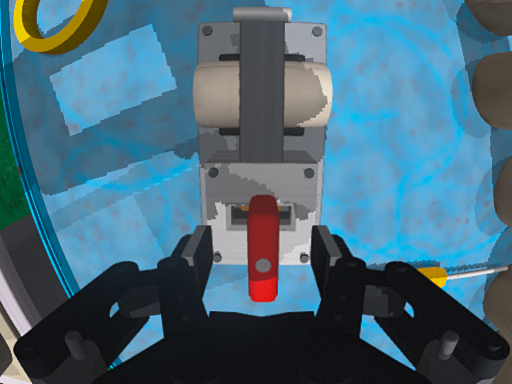

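The pin stands at px (263,250), across the slot and released. I'll retreat straight up and check it again.

Call:
play_rows:
  increments:
    - [0.4,[0,0,-5],0]
    - [0.4,[0,0,-10],0]
    - [0.4,[0,0,-15],0]
    - [0.4,[0,0,-20],0]
    - [0.4,[0,0,-20],0]
    - [0.4,[0,0,-20],0]
    - [0.4,[0,0,-20],0]
    - [0.4,[0,0,-10],0]
    - [0.4,[0,0,0],0]

```text
time: 22.28
tool_pos: [514.2, 146.8, 218.0]
tcp_rot: [179.7, -0.1, 78.0]
ft_force: [0.1, 0.5, 0.9]
finger_gap: 59.6
grip_force: 0.0
```

Run:
```python
from h import *
st=sense();print(st["time"],st["tool_pos"],st["ft_force"])
for c in("scene","wrist","side"):
  s=look(c,["toggle_grip","jig_slot"],k=4)
  if c=="wrist":print(rect(red(s),s,124,(513,148)))
```

```text
22.2833 [514.22284365 146.78932973 217.98815768] [0.0895277  0.46826286 0.89799999]
scene toggle_grip [(0.78, [594.1, -262.2, 104.9]), (0.53, [608.0, -140.2, 82.9]), (0.43, [508.2, 147.2, 104.7]), (0.43, [370.6, 357.4, 2.3])]
scene jig_slot [(0.76, [510.3, 150.2, 68.1])]
wrist toggle_grip [(0.63, [609.4, -138.9, 79.6]), (0.61, [513.1, 149.6, 105.9])]
wrist jig_slot [(0.69, [509.2, 144.8, 57.8])]
(array([513.9, 149.1]), array([43.8, 12.8]), 77.7, 'pca', np.float64(78.3), 740)
side toggle_grip [(0.57, [609.1, -140.2, 78.1]), (0.55, [512.0, 143.0, 104.7])]
side jig_slot [(0.67, [512.7, 150.4, 59.7])]
```

```bash
python3 -c "
from h import *
print(hand_in())"
```

```text
the job is handed in; nothing more can be done
None
```

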